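# Lock the hub of the gear drive on the sloping stand

## Task

The gear drive on the sloping bench stand must be locked before its centre can be worked on. By the grip bar on its hub, turn the hub until either one of the two keyways in its steel flange lines up with the hinged lock arm, which stays swung back meanwhile; then swing the lock arm over by its black handle until its tongue rests fully home in that keyway. Let go of everything and leave the loose parts on the bench where they are.

Things in the scene. Friction and masses are not known exactly. Their poses are not given: they have to be found in the camera images.
- stand: Bench stand, fixed to the bench: centre of the underside of its dark steel base, 210 x 170 mm (10 mm ahead of the base's middle). It carries a grey deck 150 mm wide that slopes 30 degrees and faces the robot, give or take the stand's yaw. The deck reaches 75 mm down and 100 mm up the slope from the hub's axis.
- deck_axis (a point): Point on the deck's face, on the hub's axis, 105 mm above the bench; fixed to the stand. x points up the slope (away from the robot), y lies level to the left, z stands square to the deck, so it leans 30 degrees from vertical towards the robot.
- hub_grip (a point): Point on the hub's axis, 46 mm above the deck, in the aluminium grip bar at the height to grip it; turns with the hub. The bar is 14 mm thick (along x), 50 mm long (along y), and its top is 59 mm above the deck. z is the hub's axis, away from the deck (same as z of deck_axis). The keyways lie along x and -x.
- flange_top (a point): Centre of the hub flange's top face, 18 mm above the deck; axes as hub_grip. The steel flange is 92 mm across; two keyways 12 mm wide, cut through its 14 mm thickness, run in from the rim opposite one another along x and -x, from 46 to 24 mm from the axis. A collar 34 mm across and 5 mm high lies under the grip bar.
- hub (a joint): Angle of the hub about its axis in rad, counter-clockwise seen from above the deck. 0 and pi: a keyway points straight up the slope at the lock arm's tongue. Free to turn from -1.2 to 4.34; it stays where it is left (friction 0.06 N m).
- lock_hinge (a point): Centre of the lock arm's hinge pin, on the deck's frame (axes as deck_axis): 80 mm up the slope from the hub's axis, 30 mm above the deck. The pin lies along y between two steel ears 34 mm wide overall and 38 mm high.
- lock_handle (a point): Centre of the handle, a black cross roller, 18 mm across, 20 mm long along y, to be pinched by its flat ends (it may slip in the jaws as the arm swings) or pushed from above. In the closed arm it lies 45 mm down the slope from the hinge pin and 16 mm above it (48 mm from the pin). The arm below it is a dark steel bar 14 mm wide, 8 mm thick, 54 mm long.
- tongue (a point): Lowest point of the lock arm's tongue, 44 mm from the hinge along the arm and 20 mm below its line: a round-nosed tab 8 mm wide, 16 to 24 mm long. With the arm closed it lies 36 mm from the hub's axis and 8 mm deep in a keyway; a hub out of line stops it on the flange, with the arm at about 0.18 rad (more than some 0.06 rad out of line it meets the keyway edge).
- lock_arm (a joint): Angle of the lock arm about its hinge pin in rad: 0 closed (bar parallel to the deck, pointing down the slope at the hub, tongue home), growing as it swings up and back; at 1.57 it stands square to the deck; end stop 2.5. The hinge is stiff (about 0.08 N m): the arm stays where it is left and must be brought all the way down.
- latch_c (a point): Middle of a loose black car-door latch, about 120 x 80 x 40 mm, flat on the bench near the stand. Leave alone.
- pulley_c (a point): Middle of a loose steel pulley, 68 mm across, 38 mm high, on the bench near the stand. Leave alone.
- bearing_c (a point): Middle of a loose bearing ring, 62 mm across, 18 mm high, near the stand. Leave alone.
- spanner_grip (a point): Handle of a loose spanner lying near the stand. Leave alone.
- driver_grip (a point): Handle of a loose screwdriver lying on the left of the bench. Leave alone.
- tray_c (a point): Middle of a grey parts tray, 160 x 120 x 35 mm, on the right of the bench. Leave alone.
- can_c (a point): Middle of a standing can, 58 mm across, 130 mm high, on the left of the bench. Leave alone.

How it is judged:
By the outcome, as a careful person would: the job done as asked, in the order asked, and still so for the second after the job is handed in, with the robot touching nothing.
It also fails if it takes over 48 s, if anything falls off the work surface, if the arm or the gripper's body presses on something with over 40 N, if the wrist force passes 120 N, or if a joint passes its speed limit or range.

## Robot

A 6-joint arm with a two-finger parallel gripper is mounted at the origin on the work surface. World frame = base frame: x ahead of the robot, y to its left, z up, the work surface at z = 0. Lengths are in mm, angles in rad, forces in N, time in s.
With the tool pointing down it reaches from about 275 to 1000 mm from the base axis. Payload 8.4 kg.
Tool frame: the origin (TCP) lies on the centre line of the jaws, within the pads' length; the fingertips stand 22 mm ahead of it and the grasp point (between the pads) lies 3 mm ahead of it; z points along the fingers, x is the direction in which the jaws open and shut, and the axes are right-handed (so a half turn about z gives the same grasp; the last joint's range is limited). The gripper opens to 85 mm and grips with 20 to 120 N. Pads are 22 mm wide; open, the fingers measure 114 mm over their backs; the gripper's body (76 mm by 85 mm) begins 54 mm behind the grasp point. The pads swing forward as they close: fully open they stand 13 mm farther back than shut.
Start: joints at [-1.168, 0.353, 1.633, -0, 1.155, -0.002], TCP at [246.146, -574.491, 253.281] pointing down, gripper open.
Joint ranges: [-2.63, 2.63], [-0.92, 2.1], [0.06, 2.66], [-1.3, 4.44], [0, 2.69], [-3.02, 3.02]. Speed limits (rad/s): [2.22, 2.22, 2.79, 3.14, 3.14, 3.14].

## Interface

Orientations are given as [roll, pitch, yaw] about the fixed x, y, z axes, in that order (R = Rz(yaw) Ry(pitch) Rx(roll)).
In Python, from rig import status, viewer, job gives the robot as it stands.
- The arm moves only by the tool send_rows, never from a script. Its argument "plan" is a list of rows, each a list of 3 entries, a list of its own where there are three numbers: the shift along the tool's x, y, z in m, then the turn, a rotation vector about the tool's x, y, z in rad, then the opening, from -1 (shut) to 1 (fully open). In form: [[[x, y, z], [rx, ry, rz], jaw], ...]. A call has exactly 5 rows; each row is the pose to reach, as a shift and turn from the pose measured when the call began, along the tool's axes at that moment; what a row does not reach only later rows make up. A row lasts 1/12 s, in which the tool goes at most 41.7 mm and 7.16 degrees, less where a joint would pass 70% of its speed; a pose out of reach is approached as far as the arm can. A call with a gripper value outside its range is refused whole. The fingers move at their own pace and stop on an object; "squeeze" is the grip in N (left out, the last holds). Time passes only in rows, so rows that repeat a pose let the fingers close, or fill a call up. It gives the time, the measured TCP pose, the force and the opening at its end, in the units of the state.
- status.sense(): the state, without advancing time (a new reading comes with each control period).
- viewer.grab_frame(name): name is "side" or "top" or "wrist"; returns the picture (420x560x3 uint8, red, green, blue); there is no depth.
- viewer.camera_params(name): a dict with "intrinsics" (3x3 intrinsics, pixels), "dist_coeffs" ([k1, k2, p1, p2, k3] as OpenCV has them; the pictures are not rectified), "xyz" and "orientation" of the camera in the world. Camera axes: x right, y down, z forward; pixel columns grow to the right and rows downward; lengths in mm; the calibration is good to about 2 mm. A picture is of the moment at which its call begins: read the wrist's pose just before it. camera_params takes no time and is no camera call; for the wrist camera it gives the pose at the moment of the call.
- job.sign_off(): hands the job in, once; it reports no verdict.
Trained networks look in the newest picture that a camera, given by its name, has taken for a name from the list of things; names that differ only in an ending like _2 or _b are one class to them, and where a whole thing is asked for, a point or a joint stands for the part that bears it (a point fixed in the world has none). Each returns a list of dicts, best first, with "p" (0 to 1); they miss things now and then, are a little off and sometimes report something else, mostly with a low value. They report only what shows in the picture. A call takes as long as a camera call.
- viewer.cut_out(label, camera): "mask" (420x560 bool, what is visible of it) and "extent" ([left, top, width, height] in pixels, round what is visible of it).
The state is a dict: "clock": time; "qpos": joint angles; "qvel": joint speeds; "joint_efforts": joint torques, N m; "eef_pos": TCP position; "tcp_rot": TCP orientation; "contact_force": force on the tool from outside, world axes, zero at the start; "wrist_torque": the same for the moment, N m; "opening": opening from 0.0 (shut) to 1.0 (fully open).
Only numpy, scipy, OpenCV 4.12 (cv2) and the standard library are available. Lean on these libraries where they do the work, as an engineer would, in place of code of your own. Each camera call takes 0.05 s, during which the arm holds its last target.

## Working session

There is one attempt and no reset: what is moved stays moved. The work goes in short steps, Python scripts to look and compute and a tool call to move; the robot and the scene stay as the last step left them, time stands still between calls to the robot, and variables do not carry over. Pictures are saved under pics/ and viewed, and the job is handed in when it is done.

Besides the shell and the picture viewer there is one more tool, called after ">>>" as a command line: name --argument value ..., lists and objects as JSON in quotes. send_rows: Moves the arm, as the interface text tells. Its arguments: {"type":"object","properties":{"plan":{"type":"array"},"squeeze":{"type":"number"}},"required":["plan"]}

```bash
ls; mkdir -p pics
python3 - <<'E'
from rig import status, viewer, job
import cv2, numpy as np
print(status.sense())
for n in ["side","top","wrist"]:
    p=viewer.camera_params(n); print(n,p)
    im=viewer.grab_frame(n); cv2.imwrite(f"pics/{n}0.png",im[:,:,::-1])
E
```

```text
pics
{'clock': 0.0, 'qpos': array([-1.16839650e+00,  3.53639463e-01,  1.63417053e+00, -1.87125393e-05,
        1.15519185e+00, -2.41914299e-03]), 'qvel': array([-0.00144461, -0.00167363,  0.0013488 ,  0.0006316 ,  0.00018371,
       -0.00048643]), 'joint_efforts': array([ 1.78792379e-03, -6.05247045e+01, -3.42059076e+01, -6.39670861e-05,
        9.25193424e-03,  5.66118352e-07]), 'eef_pos': array([ 245.9601438 , -574.06390784,  252.55151031]), 'tcp_rot': array([ 3.14157895e+00,  1.40922502e-03, -1.16596980e+00]), 'contact_force': array([-0.12926496, -0.18407088, -0.96276121]), 'wrist_torque': array([-0.03039814, -0.02359188,  0.04192138]), 'opening': 1.001364518391484}
side {'intrinsics': array([[437.95464874,   0.        , 282.30665756],
       [  0.        , 437.95464874, 203.33303223],
       [  0.        ,   0.        ,   1.        ]]), 'dist_coeffs': array([-0.13438003,  0.        ,  0.        ,  0.        ,  0.        ]), 'xyz': array([ 14.13201899, 553.74979808, 971.88594568]), 'orientation': array([-2.43566017,  0.01057401, -2.452323  ])}
top {'intrinsics': array([[544.29237516,   0.        , 274.44491181],
       [  0.        , 544.29237516, 208.98213469],
       [  0.        ,   0.        ,   1.        ]]), 'dist_coeffs': array([-0.1453694,  0.       ,  0.       ,  0.       ,  0.       ]), 'xyz': array([ 396.33257302,  -26.52775166, 1785.86925196]), 'orientation': array([-3.08450403,  0.01622593, -1.57532255])}
wrist {'intrinsics': array([[291.74056551,   0.        , 278.8109693 ],
       [  0.        , 291.74056551, 209.08151418],
       [  0.        ,   0.        ,   1.        ]]), 'dist_coeffs': array([-0.01732547,  0.        ,  0.        ,  0.        ,  0.        ]), 'xyz': array([ 320.14687437, -542.40725893,  373.14653834]), 'orientation': array([ 2.82331395e+00,  1.49204519e-03, -1.16730995e+00])}
```

View pics/side0.png

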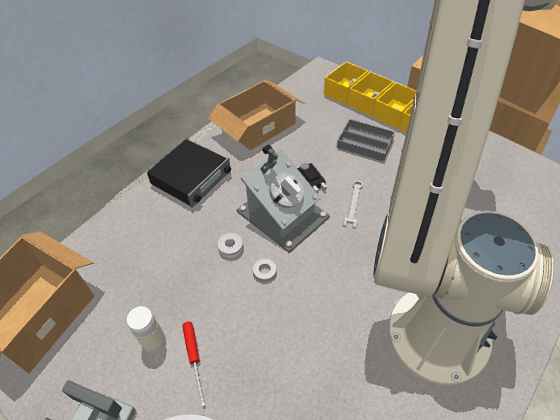

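View pics/top0.png

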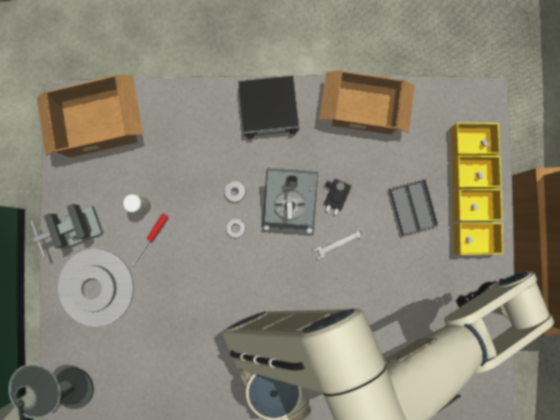

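View pics/wrist0.png

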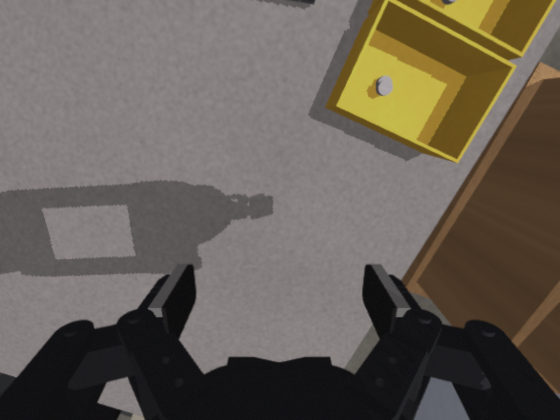

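The side view shows the stand near (285,195), with the lock arm swung back near (268,155). In the top view the stand is around (290,202). Next I'll zoom in on both.

Run:
```python
import cv2
a=cv2.imread("pics/side0.png")[130:260,220:350]; b=cv2.imread("pics/top0.png")[155:250,250:345]
cv2.imwrite("pics/zs.png",cv2.resize(a,(598,598),interpolation=cv2.INTER_CUBIC))
cv2.imwrite("pics/zt.png",cv2.resize(b,(598,598),interpolation=cv2.INTER_CUBIC))
from rig import viewer
for l,c in [("stand","top"),("hub_grip","top"),("lock_handle","top"),("stand","side"),("hub_grip","side"),("lock_handle","side"),("flange_top","top"),("lock_arm","side")]:
    for d in viewer.cut_out(l,c)[:2]: print(l,c,round(d['p'],2),d['extent'])
```

```text
stand top 0.72 [261.7, 169.8, 58.0, 63.8]
hub_grip top 0.88 [276.7, 191.1, 27.8, 30.1]
lock_handle top 0.4 [289.5, 173.8, 7.9, 17.0]
stand side 0.65 [236.3, 142.1, 93.6, 112.6]
stand side 0.5 [296.2, 163.0, 29.7, 28.1]
hub_grip side 0.75 [267.5, 173.1, 39.4, 32.3]
lock_handle side 0.52 [261.2, 145.7, 15.4, 21.5]
flange_top top 0.58 [275.1, 194.4, 29.5, 27.0]
lock_arm side 0.59 [266.0, 148.1, 13.1, 19.2]
lock_arm side 0.58 [238.9, 142.0, 81.8, 89.5]
```

View pics/zs.png

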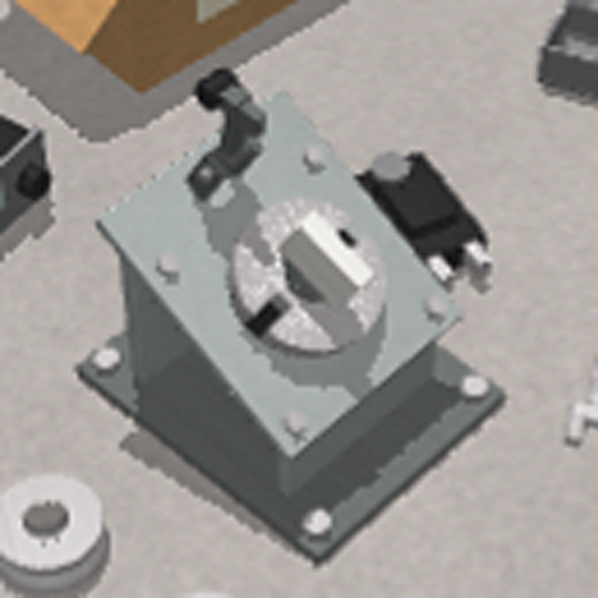

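View pics/zt.png

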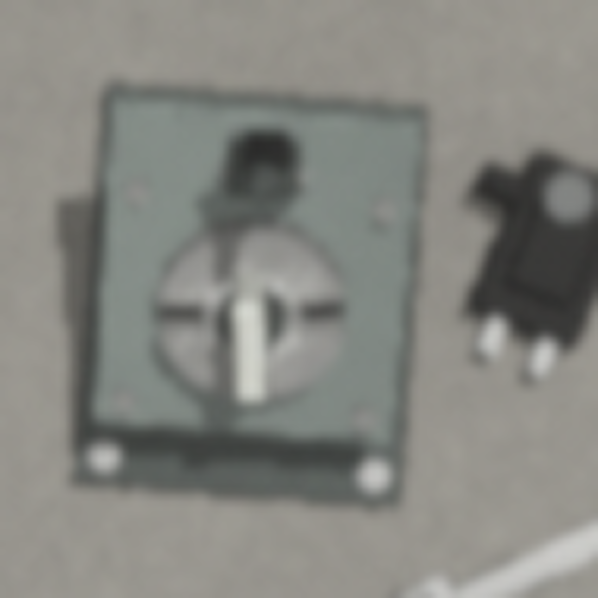

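```bash
cat > h.py <<'E'
import numpy as np, cv2
from scipy.spatial.transform import Rotation as Ro
from scipy.optimize import least_squares
def proj(P,c):
    Rm=Ro.from_euler('xyz',c['orientation']).as_matrix()
    Pc=(np.atleast_2d(P)-c['xyz'])@Rm
    return cv2.projectPoints(Pc.reshape(-1,1,3),np.zeros(3),np.zeros(3),c['intrinsics'],c['dist_coeffs'])[0].reshape(-1,2)
def deckR(yaw): return (Ro.from_euler('z',yaw)*Ro.from_euler('y',-np.pi/6)).as_matrix()
def d2w(p,s): # s=(x,y,yaw[,z])
    z=s[3] if len(s)>3 else 105
    return np.atleast_2d(p)@deckR(s[2]).T+[s[0],s[1],z]
E
python3 - <<'E'
from h import *
from rig import viewer
ct,cs=viewer.camera_params('top'),viewer.camera_params('side')
C=np.array([[100,75,0],[100,-75,0],[-75,-75,0],[-75,75,0.]])
# top: x right is -y
T=np.array([[112,98],[427,112],[403,448],[92,428]])/6.295+[250,155]-0.4
S=np.array([[98,225],[278,92],[460,318],[292,455]])/4.6+[220,130]-0.4
for n in (3,4):
  for use in ('both','top','side'):
    def f(s):
        P=d2w(C,s); r=[]
        if use!='side': r.append(proj(P,ct)-T)
        if use!='top': r.append(proj(P,cs)-S)
        return np.concatenate(r).ravel()
    o=least_squares(f,[420,-20,0,105][:n]); print(n,use,o.x.round(3),np.abs(o.fun).max().round(2), np.round(o.fun,1) )
E
```

```text
3 both [ 5.1347e+02 -4.7436e+01 -6.5000e-02] 1.46 [-0.5  0.8 -0.9  1.5 -1.4 -0.9  0.6 -0.6 -0.6 -1.3  0.1 -1.3  1.  -1.4
  0.2  0.9]
3 top [ 5.1411e+02 -4.9174e+01 -6.4000e-02] 1.21 [ 0.   0.6 -0.3  1.2 -0.8 -1.1  1.1 -0.7]
3 side [ 5.12314e+02 -4.53510e+01 -6.60000e-02] 1.65 [-0.8 -0.6 -0.1 -0.7  0.9 -0.7  0.   1.6]
4 both [ 5.15013e+02 -4.90490e+01 -6.50000e-02  9.96380e+01] 1.48 [ 0.1  0.5 -0.4  1.2 -1.  -1.3  1.1 -1.  -0.4 -0.5  0.  -0.4  0.8 -0.7
  0.1  1.5]
4 top [ 5.10242e+02 -4.84870e+01 -6.40000e-02  1.53494e+02] 0.68 [-0.7 -0.2  0.5  0.5 -0.2 -0.3  0.4  0. ]
4 side [ 5.25553e+02 -6.07340e+01 -6.90000e-02  8.22590e+01] 0.74 [ 0.2 -0.3  0.1  0.4 -0.1 -0.7 -0.2  0.7]
```

```bash
cat >> h.py <<'E'
S0=(513.5,-47.5,-0.065)
def rel(p_deck,phi,S=S0,tilt=0.0):
    """phi: tool x direction angle in the deck plane (from deck x), tool z=-deck z. prints shift m and rotvec"""
    from rig import status
    st=status.sense()
    R0=Ro.from_euler('xyz',st['tcp_rot'])
    D=Ro.from_matrix(deckR(S[2]))
    Rt=D*Ro.from_euler('z',phi)*Ro.from_euler('x',np.pi)
    p=d2w(p_deck,S)[0]
    sh=R0.inv().apply(p-st['eef_pos'])/1000; rv=(R0.inv()*Rt).as_rotvec()
    return sh.round(4),rv.round(4)
def cur(S=S0):
    from rig import status
    st=status.sense(); D=Ro.from_matrix(deckR(S[2]))
    z=105
    pd=D.inv().apply(st['eef_pos']-[S[0],S[1],105])
    M=(D.inv()*Ro.from_euler('xyz',st['tcp_rot'])).as_matrix()
    print('t',round(st['clock'],2),'deck pos',pd.round(1),'phi',round(np.arctan2(M[1,0],M[0,0]),4),'tz',M[:,2].round(3),'q',st['qpos'].round(2),'F',(D.inv().apply(st['contact_force'])).round(1),'open',round(st['opening'],3))
E
python3 -c "
from h import *
cur(); print(rel([0,0,200],np.pi/2))"
```

```text
t 0.55 deck pos [-127.3 -543.2  244.7] phi -1.1565 tz [-0.5   -0.    -0.866] q [-1.17  0.35  1.63 -0.    1.16 -0.  ] F [ 1.  -0.1  0.1] open 1.001
(array([-0.4244, -0.3642, -0.0249]), array([-0.1662,  0.6944, -2.5915]))
```

>>> send_rows --plan '[[[-0.424,-0.364,-0.025],[-0.166,0.694,-2.592],1],[[-0.424,-0.364,-0.025],[-0.166,0.694,-2.592],1],[[-0.424,-0.364,-0.025],[-0.166,0.694,-2.592],1],[[-0.424,-0.364,-0.025],[-0.166,0.694,-2.592],1],[[-0.424,-0.364,-0.025],[-0.166,0.694,-2.592],1]]'

```text
clock: 0.97
eef_pos: [308.6, -374.2, 262.6]
tcp_rot: [3.056, -0.142, -0.551]
contact_force: [1.0, -0.6, 0.2]
opening: 0.995
```

```bash
python3 -c "
from h import *
cur(); print(rel([0,0,200],np.pi/2))"
```

```text
t 0.97 deck pos [ -79.8 -339.3  228.1] phi -0.5086 tz [-0.42  -0.141 -0.897] q [-0.86  0.04  2.01 -0.05  0.92 -0.28] F [ 1.  -0.5 -0.4] open 0.995
(array([-0.0818, -0.3354, -0.0561]), array([-0.1269,  0.5312, -1.9837]))
```

>>> send_rows --plan '[[[-0.082,-0.335,-0.056],[-0.127,0.531,-1.984],1],[[-0.082,-0.335,-0.056],[-0.127,0.531,-1.984],1],[[-0.082,-0.335,-0.056],[-0.127,0.531,-1.984],1],[[-0.082,-0.335,-0.056],[-0.127,0.531,-1.984],1],[[-0.082,-0.335,-0.056],[-0.127,0.531,-1.984],1]]'

```text
clock: 1.38
eef_pos: [370.7, -175.6, 272.3]
tcp_rot: [2.903, -0.207, 0.08]
contact_force: [1.2, 0.7, -0.1]
opening: 0.995
```

```bash
python3 -c "
from h import *
cur(); print(rel([0,0,200],np.pi/2))"
```

```text
t 1.38 deck pos [ -32.5 -137.1  211.9] phi 0.1487 tz [-0.275 -0.205 -0.94 ] q [-0.34 -0.17  2.21 -0.18  0.82 -0.29] F [ 1.   0.8 -0.7] open 0.995
(array([ 0.0536, -0.1283, -0.0258]), array([-0.0872,  0.3692, -1.3814]))
```

>>> send_rows --plan '[[[0.054,-0.128,-0.026],[-0.087,0.369,-1.381],1],[[0.054,-0.128,-0.026],[-0.087,0.369,-1.381],1],[[0.054,-0.128,-0.026],[-0.087,0.369,-1.381],1],[[0.054,-0.128,-0.026],[-0.087,0.369,-1.381],1],[[0.054,-0.128,-0.026],[-0.087,0.369,-1.381],1]]'

```text
clock: 1.8
eef_pos: [415.6, -37.4, 279.5]
tcp_rot: [2.741, -0.171, 0.72]
contact_force: [0.1, -0.1, 0.4]
opening: 0.996
```

```bash
python3 -c "
from h import *
cur(); print(rel([0,0,200],np.pi/2))"
```

```text
t 1.8 deck pos [  2.1   3.7 200.2] phi 0.7908 tz [-0.119 -0.165 -0.979] q [ 0.07 -0.2   2.25 -0.33  0.74 -0.41] F [ 0.3 -0.   0.3] open 0.996
(array([-0.004 ,  0.0011,  0.0011]), array([-0.049 ,  0.2045, -0.774 ]))
```

>>> send_rows --plan '[[[-0.004,0.001,0.001],[-0.049,0.2045,-0.774],1],[[-0.004,0.001,0.001],[-0.049,0.2045,-0.774],1],[[-0.004,0.001,0.001],[-0.049,0.2045,-0.774],1],[[-0.004,0.001,0.001],[-0.049,0.2045,-0.774],1],[[-0.004,0.001,0.001],[-0.049,0.2045,-0.774],1]]'

```text
clock: 2.22
eef_pos: [413.3, -40.8, 278.4]
tcp_rot: [2.637, -0.053, 1.302]
contact_force: [-0.4, -0.2, -0.4]
opening: 1.002
```

```bash
python3 -c "
from h import *
cur(); print(rel([0,0,200],np.pi/2))"
```

```text
t 2.22 deck pos [-3.000e-01  2.000e-01  2.003e+02] phi 1.3673 tz [-0.018 -0.053 -0.998] q [-0.06 -0.27  2.32 -0.1   0.58 -1.28] F [-0.5 -0.2 -0.1] open 1.002
(array([-0.0002,  0.0003,  0.0003]), array([-0.0131,  0.0544, -0.2037]))
```

>>> send_rows --plan '[[[0,0,0],[-0.013,0.054,-0.204],1],[[0,0,0],[-0.013,0.054,-0.204],1],[[0,0,0],[-0.013,0.054,-0.204],1],[[0,0,0],[-0.013,0.054,-0.204],1],[[0,0,0],[-0.013,0.054,-0.204],1]]'

```text
clock: 2.63
eef_pos: [413.3, -41.0, 278.5]
tcp_rot: [2.618, 0.0, 1.504]
contact_force: [-0.7, 0.5, 0.3]
opening: 1.001
```

```bash
python3 -c "
from h import *
cur()
from rig import viewer
import json
c=viewer.camera_params('wrist'); im=viewer.grab_frame('wrist'); cv2.imwrite('pics/w1.png',im[:,:,::-1]); np.save('w1.npy',c,allow_pickle=True)
h=viewer.grab_frame('side'); cv2.imwrite('pics/s1.png',h[:,:,::-1])
for l in ['hub_grip','flange_top','lock_handle','lock_arm','tongue']:
  for d in viewer.cut_out(l,'wrist')[:2]: print(l,round(d['p'],2),d['extent'])
for n,p in dict(axis0=[0,0,0],grip=[0,0,59],c1=[100,75,0],c2=[100,-75,0],c3=[-75,-75,0],c4=[-75,75,0],flange=[0,0,18],hinge=[80,0,30]).items(): print(n,proj(d2w(p,S0),c).round(1))
"
```

```text
t 2.63 deck pos [-2.000e-01  0.000e+00  2.005e+02] phi 1.5694 tz [ 0.    -0.001 -1.   ] q [-0.12 -0.27  2.34  0.05  0.56 -1.67] F [-0.5  0.5  0.6] open 1.001
hub_grip 0.76 [235.6, 145.6, 83.5, 84.9]
flange_top 0.73 [269.2, 258.3, 17.3, 60.7]
flange_top 0.55 [234.6, 150.5, 84.8, 81.4]
lock_handle 0.89 [269.2, 259.4, 21.1, 59.2]
lock_arm 0.83 [269.3, 257.5, 18.5, 60.6]
tongue 0.69 [267.8, 256.1, 22.3, 63.3]
tongue 0.69 [236.0, 147.3, 84.5, 85.8]
axis0 [[279.  188.1]]
grip [[278.9 203.3]]
c1 [[339.7 266.5]]
c2 [[218.6 266.7]]
c3 [[207.6 119. ]]
c4 [[350.1 118.6]]
flange [[279.  192.1]]
hinge [[279.1 264.2]]
```

View pics/w1.png

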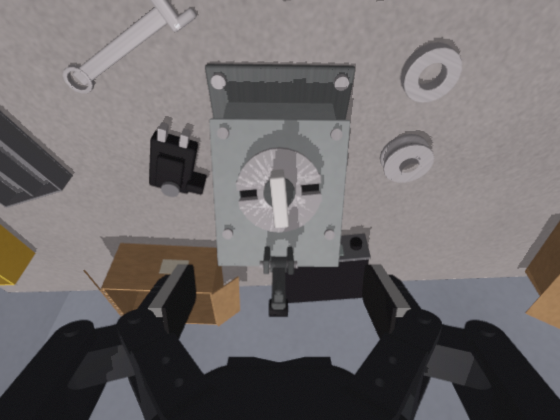

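The wrist view shows the hub's bar around (279,203) and the keyways at about (249,195) and (311,188). The lock arm is swung back, with its handle near (279,312). I'll refine the deck and hub fit from this picture.

Run:
```python
import cv2
a=cv2.imread("pics/w1.png")[100:325,200:360]
a=cv2.resize(a,None,fx=3.5,fy=3.5,interpolation=cv2.INTER_CUBIC)[:,:]
cv2.imwrite("pics/w1z.png",a[:590]); cv2.imwrite("pics/w1y.png",cv2.resize(cv2.imread("pics/w1.png")[145:235,225:330],None,fx=6,fy=6,interpolation=cv2.INTER_CUBIC))
```

```text
(no output)
```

View pics/w1z.png

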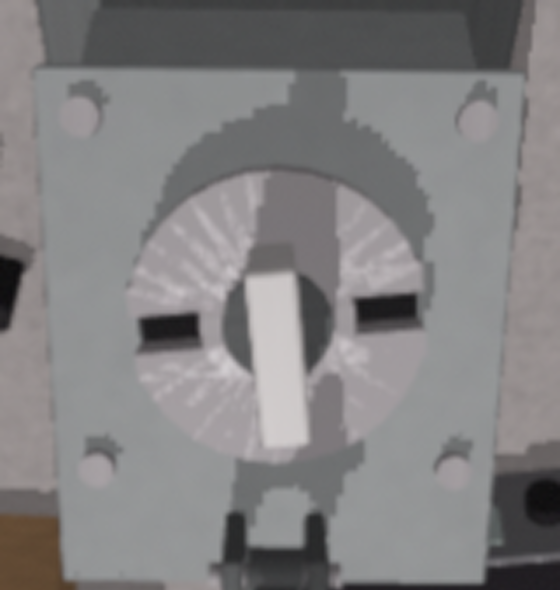

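View pics/w1y.png

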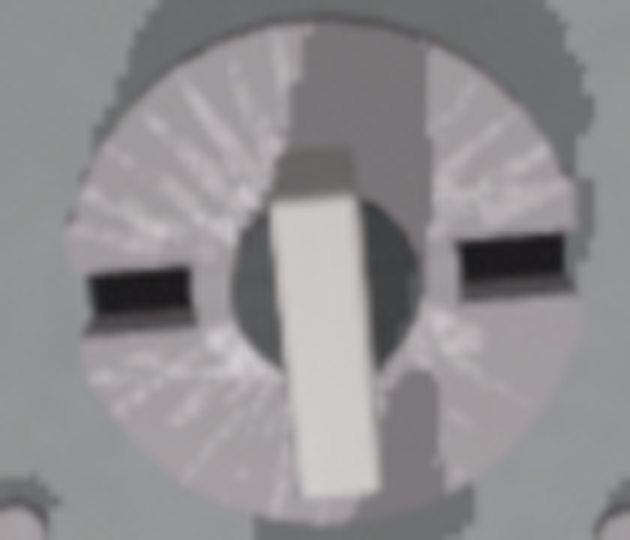

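Run:
```python
from h import *
c=np.load('w1.npy',allow_pickle=True).item()
Hp=np.array([[-7,25,59],[7,25,59],[7,-25,59],[-7,-25,59],[-45.6,6,18],[-24,6,18],[-24,-6,18],[-45.6,-6,18],[24,6,18],[45.6,6,18],[45.6,-6,18],[24,-6,18.]])
Hu=np.array([[272,202],[357,195],[380,490],[303,498],[92,275],[188,267],[192,325],[83,333],[458,242],[562,233],[575,290],[460,300]])/6+[225,145]-0.42
Dp=np.array([[-75,-75,0],[-75,75,0],[100,75,0],[100,-75,0.]])
Du=np.array([[37,70],[522,72],[487,582],[65,582]])/3.5+[200,100]-0.36
for n in (3,4):
  def f(v):
    s=v[:-1]; R=Ro.from_euler('z',v[-1]).as_matrix()
    return np.concatenate([proj(d2w(Hp@R.T,s),c)-Hu,proj(d2w(Dp,s),c)-Du]).ravel()
  o=least_squares(f,list([513,-47,-.065,105][:n])+[1.65]); print(o.x.round(3)); print(o.fun.reshape(-1,2).round(1).tolist())
  def g(v): return f(np.r_[v[:2],-0.065,v[2:]])
```

```text
[ 5.1360e+02 -4.7527e+01 -7.4000e-02  1.6660e+00]
[[-0.8, -0.3], [0.3, -0.5], [0.8, 1.2], [-0.8, 1.1], [-3.9, 0.1], [0.2, -0.3], [0.8, 0.7], [-0.9, 1.1], [0.1, -0.1], [3.0, -0.4], [1.4, 1.0], [0.5, 1.0], [-2.1, -1.1], [1.7, -0.9], [0.2, 1.0], [-0.3, 0.5]]
[ 5.18429e+02 -4.78520e+01 -7.40000e-02  9.97810e+01  1.66600e+00]
[[-0.6, -0.2], [0.1, -0.4], [0.5, 0.1], [-0.7, -0.1], [-2.9, -0.1], [0.7, -0.5], [1.3, 0.4], [0.0, 0.7], [-0.4, -0.2], [2.1, -0.4], [0.4, 0.7], [-0.0, 0.7], [-0.5, 0.3], [0.1, 0.5], [-0.9, -0.7], [0.9, -1.1]]
```

```bash
sed -i 's/^S0=.*/S0=(513.8,-47.5,-0.070)/' h.py; python3 -c "
from h import *
cur(); print(rel([0,0,110],1.662),rel([0,0,53],1.662))"
```

```text
t 2.98 deck pos [-5.000e-01 -1.000e-01  2.004e+02] phi 1.5756 tz [-0.     0.002 -1.   ] q [-0.12 -0.27  2.34  0.06  0.56 -1.67] F [0.3 0.6 0. ] open 0.998
(array([-0.0001,  0.0005,  0.0904]), array([-0.0001, -0.0023, -0.0864])) (array([-0.0002,  0.0005,  0.1474]), array([-0.0001, -0.0023, -0.0864]))
```

>>> send_rows --plan '[[[0,0,0.03],[0,0,-0.086],0.4],[[0,0.0005,0.06],[0,0,-0.086],0.2],[[0,0.0005,0.09],[0,0,-0.086],0],[[0,0.0005,0.1],[0,0,-0.086],0],[[0,0.0005,0.1],[0,0,-0.086],0]]'

```text
clock: 3.4
eef_pos: [463.3, -43.6, 189.4]
tcp_rot: [2.624, 0.043, 1.581]
contact_force: [0.2, 0.2, -0.8]
opening: 0.502
```

```bash
python3 -c "
from h import *
cur(); print(rel([0,0,53],1.662))
from rig import viewer
c=viewer.camera_params('wrist'); im=viewer.grab_frame('wrist'); cv2.imwrite('pics/w2.png',im[:,:,::-1]); np.save('w2.npy',c,allow_pickle=True)
a=Ro.from_euler('z',1.662).as_matrix()
for p in [[-7,25,59],[7,25,59],[7,-25,59],[-7,-25,59]]: print(proj(d2w(a@p,S0),c).round(1))
"
```

```text
t 3.4 deck pos [-1.7  0.3 98.4] phi 1.6616 tz [-0.005  0.003 -1.   ] q [-0.11  0.    2.36  0.1   0.26 -1.79] F [-0.2  0.3 -0.8] open 0.502
(array([-0.0006,  0.0019,  0.0454]), array([-0.0046, -0.003 , -0.0004]))
[[265.5 216. ]]
[[289.6 215.9]]
[[288.8 290.4]]
[[266.7 290.5]]
```

View pics/w2.png

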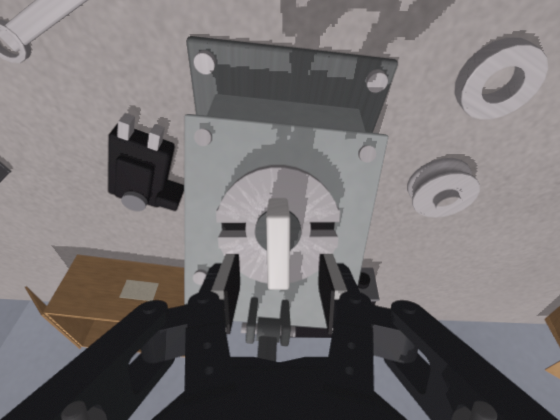

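The bar sits upright in the image at columns 267–289, centred between the jaws, as the fit predicted. I'll descend in steps and watch q5.

>>> send_rows --plan '[[[-0.0005,0.002,0.01],[-0.004,-0.003,0],0],[[-0.0005,0.002,0.018],[-0.004,-0.003,0],0],[[-0.0005,0.002,0.026],[-0.004,-0.003,0],0],[[-0.0005,0.002,0.028],[-0.004,-0.003,0],0],[[-0.0005,0.002,0.028],[-0.004,-0.003,0],0]]'

```text
clock: 3.87
eef_pos: [478.8, -44.9, 167.2]
tcp_rot: [2.62, 0.045, 1.579]
contact_force: [0.4, -1.0, 0.3]
opening: 0.504
```

```bash
python3 -c "
from h import *
cur(); print(rel([0,0,54],1.662))
"
```

```text
t 3.87 deck pos [ 0.7  0.1 71.4] phi 1.6616 tz [ 0.  0. -1.] q [-0.11  0.08  2.36  0.11  0.18 -1.81] F [ 0.6 -0.9  0. ] open 0.504
(array([-0.    , -0.0007,  0.0174]), array([ 0.0001, -0.    , -0.0004]))
```

>>> send_rows --plan '[[[0,-0.0005,0.006],[0,0,0],0],[[0,-0.0005,0.012],[0,0,0],0],[[0,-0.0005,0.017],[0,0,0],0],[[0,-0.0005,0.017],[0,0,0],0],[[0,-0.0005,0.017],[0,0,0],0]]'

```text
clock: 4.28
eef_pos: [486.7, -45.6, 151.7]
tcp_rot: [2.621, 0.045, 1.579]
contact_force: [-0.0, 0.8, 0.0]
opening: 0.501
```

```bash
python3 -c "
from h import *
cur(); print(rel([0,0,54],1.662))
"
```

```text
t 4.28 deck pos [-0.2  0.  54. ] phi 1.6613 tz [-0.001  0.    -1.   ] q [-0.11  0.13  2.36  0.15  0.13 -1.84] F [-0.   0.8  0.1] open 0.501
(array([-0.0001,  0.0002,  0.    ]), array([-0.0008, -0.0001, -0.0007]))
```

Now close on the bar.

>>> send_rows --plan '[[[0,0,0],[0,0,0],-0.6],[[0,0,0],[0,0,0],-1],[[0,0,0],[0,0,0],-1],[[0,0,0],[0,0,0],-1],[[0,0,0],[0,0,0],-1]]' --squeeze 40

```text
clock: 4.7
eef_pos: [486.6, -45.6, 151.9]
tcp_rot: [2.62, 0.045, 1.579]
contact_force: [-3.8, -1.7, 4.6]
opening: 0.16
```

```bash
python3 -c "
from h import *
cur()
"
```

```text
t 4.7 deck pos [-0.2 -0.  54.2] phi 1.6615 tz [-0.001  0.    -1.   ] q [-0.11  0.13  2.36  0.15  0.13 -1.84] F [-0.9 -2.   5.8] open 0.16
```

>>> send_rows --plan '[[[0,0,0],[0,0,0.08],-1],[[0,0,0],[0,0,0.18],-1],[[0,0,0],[0,0,0.29],-1],[[0,0,0],[0,0,0.4],-1],[[0,0,0],[0,0,0.5],-1]]'

```text
clock: 5.12
eef_pos: [486.6, -45.7, 151.9]
tcp_rot: [2.656, -0.203, 1.136]
contact_force: [-0.3, -3.4, -0.1]
opening: 0.161
```

```bash
python3 -c "
from h import *
cur(); print(rel([-.2,0,54.],0))
"
```

```text
t 5.12 deck pos [-0.1 -0.2 54.3] phi 1.156 tz [-0. -0. -1.] q [-0.11  0.13  2.36  0.15  0.13 -1.34] F [-0.1 -3.4 -0.1] open 0.161
(array([ 0.0001, -0.0001,  0.0003]), array([-1.000e-04,  5.000e-04,  1.156e+00]))
```

>>> send_rows --plan '[[[0,0,0],[0,0,0.11],-1],[[0,0,0],[0,0,0.22],-1],[[0,0,0],[0,0,0.33],-1],[[0,0,0],[0,0,0.44],-1],[[0,0,0],[0,0,0.55],-1]]'

```text
clock: 5.53
eef_pos: [486.5, -45.9, 151.8]
tcp_rot: [2.826, -0.425, 0.599]
contact_force: [-1.2, -3.5, -1.8]
opening: 0.155
```

```bash
python3 -c "
from h import *
cur(); print(rel([-.2,0,54.],0))
"
```

```text
t 5.53 deck pos [-0.3 -0.3 54.2] phi 0.6006 tz [-0.001 -0.    -1.   ] q [-0.11  0.13  2.36  0.15  0.13 -0.78] F [-1.7 -3.6 -1.1] open 0.155
(array([ 0.0002, -0.0002,  0.0002]), array([2.000e-04, 7.000e-04, 6.006e-01]))
```

>>> send_rows --plan '[[[0,0,0],[0,0,0.11],-1],[[0,0,0],[0,0,0.22],-1],[[0,0,0],[0,0,0.33],-1],[[0,0,0],[0,0,0.44],-1],[[0,0,0],[0,0,0.55],-1]]'

```text
clock: 5.95
eef_pos: [486.3, -46.0, 151.8]
tcp_rot: [3.115, -0.522, -0.018]
contact_force: [-0.2, -1.5, -1.3]
opening: 0.156
```

```bash
python3 -c "
from h import *
cur(); print(rel([-.2,0,54.],0))
"
```

```text
t 5.95 deck pos [-0.4 -0.4 54.3] phi 0.0453 tz [-0.001 -0.    -1.   ] q [-0.11  0.13  2.36  0.15  0.13 -0.23] F [-0.7 -1.6 -1.1] open 0.156
(array([ 0.0002, -0.0004,  0.0003]), array([0.0005, 0.0008, 0.0453]))
```

>>> send_rows --plan '[[[0,0,0],[0,0,0.03],-1],[[0,0,0],[0,0,0.045],-1],[[0,0,0],[0,0,0.045],-1],[[0,0,0],[0,0,0.045],-1],[[0,0,0],[0,0,0.045],-1]]'

```text
clock: 6.37
eef_pos: [486.3, -46.0, 151.8]
tcp_rot: [3.14, -0.523, -0.068]
contact_force: [-0.3, -0.8, -1.8]
opening: 0.157
```

```bash
python3 -c "
from h import *
cur(); print(rel([-.2,0,54.],0))
from rig import viewer
c=viewer.camera_params('wrist'); im=viewer.grab_frame('wrist'); cv2.imwrite('pics/w3.png',im[:,:,::-1]); np.save('w3.npy',c,allow_pickle=True)
"
```

```text
t 6.37 deck pos [-0.5 -0.4 54.3] phi 0.0014 tz [-0.001 -0.    -1.   ] q [-0.11  0.13  2.36  0.15  0.13 -0.18] F [-1.1 -0.8 -1.5] open 0.157
(array([ 0.0003, -0.0004,  0.0003]), array([0.0005, 0.0008, 0.0014]))
```

View pics/w3.png

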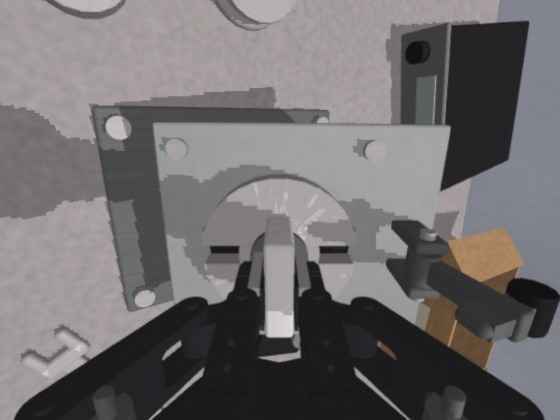

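The hub is aligned. The keyways, near (224,250) and (335,250), run parallel to the deck's edge row at about 125. I'll release and back off.

>>> send_rows --plan '[[[0,0,0],[0,0,0],-0.3],[[0,0,0],[0,0,0],-0.1],[[0,0,0],[0,0,0],0],[[0,0,-0.02],[0,0,0],0],[[0,0,-0.05],[0,0,0],0]]'

```text
clock: 6.83
eef_pos: [460.7, -44.2, 193.6]
tcp_rot: [3.14, -0.518, -0.069]
contact_force: [0.1, -0.9, 0.8]
opening: 0.497
```

```bash
python3 -c "
from h import *
cur(); print(rel([0,0,180.],np.pi/2))
"
```

```text
t 6.83 deck pos [ -1.8  -0.4 103.3] phi 0.0012 tz [-0.005 -0.001 -1.   ] q [-0.11 -0.01  2.36  0.08  0.27 -0.11] F [ 0.5 -0.9  0.6] open 0.497
(array([ 0.0014, -0.0003, -0.0767]), array([-0.0036,  0.0045, -1.5696]))
```

>>> send_rows --plan '[[[0.001,0,-0.025],[0,0.004,0],0],[[0.001,0,-0.055],[0,0.004,-0.12],0],[[0.001,0,-0.08],[0,0.004,-0.24],0],[[0.001,0,-0.095],[0,0.004,-0.36],0],[[0.001,0,-0.095],[0,0.004,-0.48],0]]'

```text
clock: 7.25
eef_pos: [414.8, -40.9, 279.9]
tcp_rot: [2.875, -0.461, 0.48]
contact_force: [0.4, 0.3, 0.2]
opening: 0.5
```

```bash
python3 -c "
from h import *
cur(); print(rel([0,0,200.],np.pi/2))
"
```

```text
t 7.25 deck pos [  1.5  -0.4 201.1] phi 0.4875 tz [ 0.004  0.    -1.   ] q [-0.12 -0.27  2.33  0.05  0.55 -0.58] F [ 0.4  0.3 -0. ] open 0.5
(array([-0.0012, -0.001 ,  0.0011]), array([ 0.0037, -0.0024, -1.0833]))
```

>>> send_rows --plan '[[[0,0,0],[0,0,-0.12],0],[[0,0,0],[0,0,-0.24],0],[[0,0,0],[0,0,-0.36],0],[[0,0,0],[0,0,-0.48],0],[[0,0,0],[0,0,-0.6],0]]'

```text
clock: 7.67
eef_pos: [414.7, -40.9, 280.0]
tcp_rot: [2.664, -0.234, 1.081]
contact_force: [-0.1, 0.6, -0.6]
opening: 0.499
```

>>> send_rows --plan '[[[0,0,0],[0,0,-0.12],0],[[0,0,0],[0,0,-0.24],0],[[0,0,0],[0,0,-0.36],0],[[0,0,0],[0,0,-0.48],0],[[0,0,0],[0,0,-0.48],0]]'

```text
clock: 8.08
eef_pos: [414.6, -40.8, 280.1]
tcp_rot: [2.613, 0.004, 1.508]
contact_force: [0.8, 0.1, -0.1]
opening: 0.501
```

```bash
python3 -c "
from h import *
cur(); print(rel([0,0,200.],np.pi/2))
from rig import viewer
c=viewer.camera_params('wrist'); im=viewer.grab_frame('wrist'); cv2.imwrite('pics/w4.png',im[:,:,::-1]); np.save('w4.npy',c,allow_pickle=True)
a=im[110:330,215:345,::-1]
cv2.imwrite('pics/w4z.png',cv2.resize(a,None,fx=6,fy=6,interpolation=cv2.INTER_CUBIC)[:600]);cv2.imwrite('pics/w4y.png',cv2.resize(im[230:330,220:340,::-1],None,fx=6,fy=6,interpolation=cv2.INTER_CUBIC))
h=viewer.grab_frame('side'); cv2.imwrite('pics/s4.png',cv2.resize(h[130:260,220:350,::-1],None,fx=4.6,fy=4.6,interpolation=cv2.INTER_CUBIC))
for l in ['lock_handle']:
 for k in ['wrist','side']:
  for d in viewer.cut_out(l,k)[:2]: print(l,k,round(d['p'],2),d['extent'])
"
```

```text
t 8.08 deck pos [  1.4  -0.3 201.3] phi 1.5794 tz [ 0.005  0.    -1.   ] q [-0.12 -0.27  2.33  0.05  0.55 -1.67] F [ 0.6  0.1 -0.4] open 0.501
(array([ 0.0003, -0.0014,  0.0013]), array([ 0.0046, -0.0002,  0.0086]))
lock_handle wrist 0.6 [269.1, 254.3, 16.5, 59.5]
lock_handle side 0.51 [182.2, 322.1, 23.8, 83.7]
lock_handle side 0.44 [264.8, 146.2, 15.2, 21.9]
```

View pics/w4z.png

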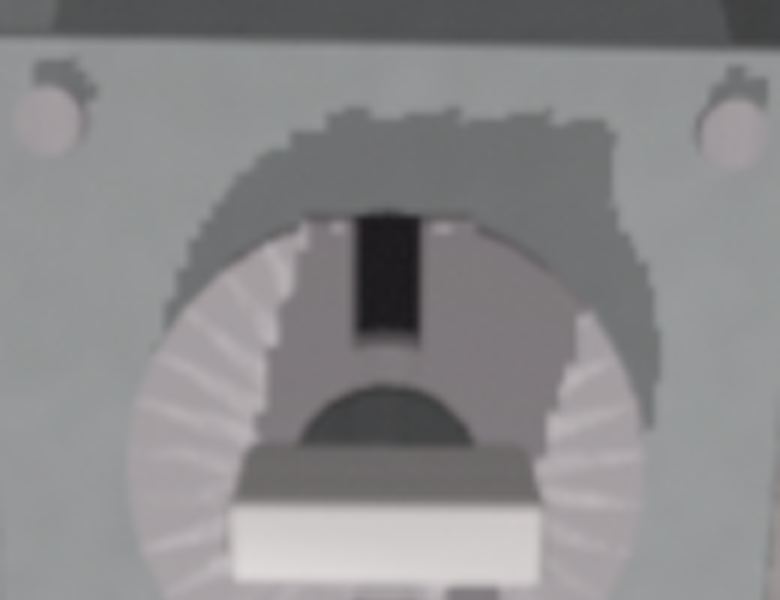

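View pics/w4y.png

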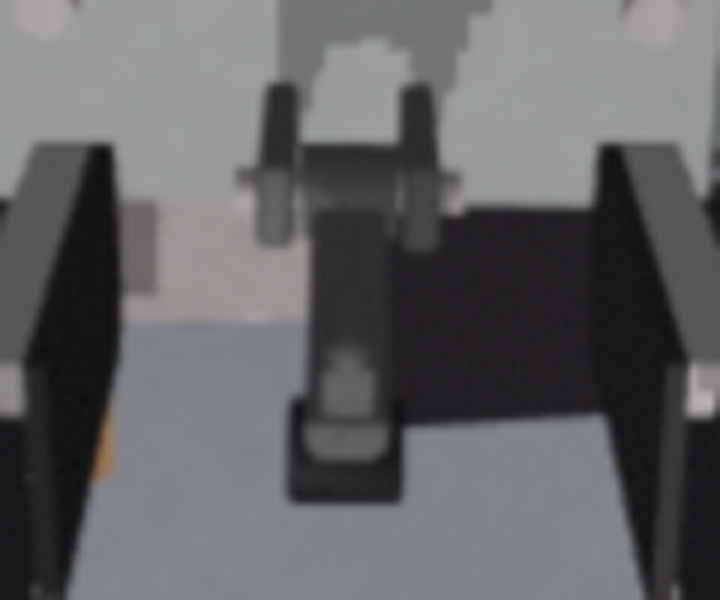

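View pics/s4.png

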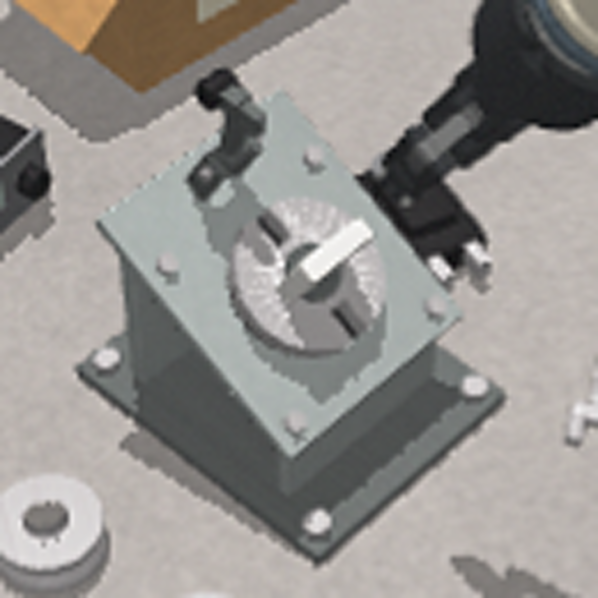

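Run:
```python
from h import *
from rig import viewer
cs=viewer.camera_params('side'); c=np.load('w4.npy',allow_pickle=True).item()
al=np.arctan2(16,45)
def hd(t): return np.array([80-47.8*np.cos(t+al),0,30+47.8*np.sin(t+al)])
for t in np.arange(1.5,2.55,0.1):
    h=hd(t); a=np.linspace(0,6.28,40)
    rim=np.array([[h[0]+9*np.cos(x),y,h[2]+9*np.sin(x)] for x in a for y in(-10,10)])
    w=proj(d2w(rim,S0),c); s=proj(d2w(rim,S0),cs)
    print(round(t,2),h.round(1),'W',w.min(0).round(1),w.max(0).round(1),'S',s.min(0).round(1),s.max(0).round(1))
print('obs W 268,(296) 287,314 ; S', np.array([197,68])/4.6+[220,130],np.array([238,108])/4.6+[220,130])
```

```text
1.5 [92.8  0.  76.1] W [267.8 286.5] [288.8 305.7] S [266.7 147.7] [277.3 157.9]
1.6 [97.3  0.  74.6] W [267.9 289.5] [288.7 308.6] S [265.3 146.5] [276.  156.7]
1.7 [101.7   0.   72.6] W [268.  292.1] [288.5 311. ] S [264.  145.5] [274.6 155.7]
1.8 [105.8   0.   70.2] W [268.1 294.2] [288.4 312.9] S [262.7 144.7] [273.3 154.8]
1.9 [109.7   0.   67.4] W [268.2 295.9] [288.2 314.3] S [261.4 143.9] [271.9 154. ]
2.0 [113.3   0.   64.3] W [268.3 297. ] [288.1 315.2] S [260.1 143.4] [270.6 153.5]
2.1 [116.6   0.   60.8] W [268.5 297.6] [287.9 315.6] S [258.8 143. ] [269.4 153. ]
2.2 [119.5   0.   57. ] W [268.6 297.8] [287.8 315.5] S [257.7 142.7] [268.2 152.8]
2.3 [121.9   0.   52.9] W [268.8 297.5] [287.6 314.9] S [256.6 142.7] [267.  152.7]
2.4 [124.    0.   48.6] W [268.9 296.7] [287.5 313.9] S [255.6 142.8] [266.  152.7]
2.5 [125.7   0.   44.1] W [269.  295.6] [287.3 312.5] S [254.6 143. ] [265.  152.9]
obs W 268,(296) 287,314 ; S [262.82608696 144.7826087 ] [271.73913043 153.47826087]
```

```bash
python3 -c "
from h import *
print(rel([108,-.3,115.],np.pi/2))
"
```

```text
(array([0.    , 0.1061, 0.0868]), array([ 0.0045, -0.0002, -0.0006]))
```

>>> send_rows --plan '[[[0,0.03,0.01],[0.004,0,0],0],[[0,0.06,0.03],[0.004,0,0],0],[[0,0.09,0.06],[0.004,0,0],0],[[0,0.106,0.087],[0.004,0,0],0],[[0,0.106,0.087],[0.004,0,0],0]]'

```text
clock: 8.7
eef_pos: [553.5, -50.6, 255.9]
tcp_rot: [2.619, -0.002, 1.498]
contact_force: [-0.7, 0.4, 0.3]
opening: 0.502
```

```bash
python3 -c "
from h import *
cur();print(rel([108,-.3,71.],np.pi/2))
from rig import viewer
im=viewer.grab_frame('wrist'); cv2.imwrite('pics/w5.png',im[:,:,::-1])
"
```

```text
t 8.7 deck pos [109.9  -0.3 110.7] phi 1.5676 tz [-0.001  0.    -1.   ] q [-0.1   0.04  2.13  0.04  0.45 -1.63] F [-0.5  0.3  0.7] open 0.502
(array([ 0.    , -0.0019,  0.0397]), array([-0.001 , -0.0003, -0.0032]))
```

View pics/w5.png

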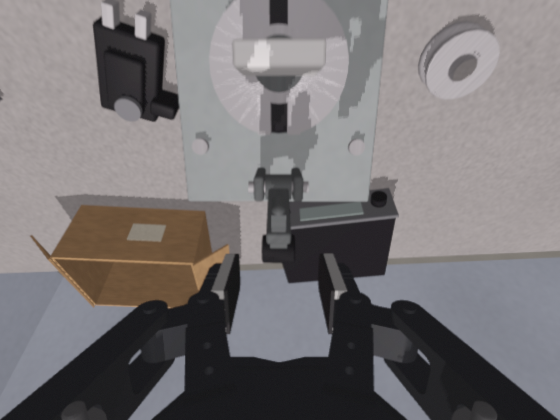

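The handle shows at about (278,248), midway between the jaws at columns 238 and 320. I'll descend around it.

>>> send_rows --plan '[[[0,-0.002,0.01],[0,0,-0.003],0],[[0,-0.002,0.02],[0,0,-0.003],0],[[0,-0.002,0.03],[0,0,-0.003],0],[[0,-0.002,0.04],[0,0,-0.003],0],[[0,-0.002,0.04],[0,0,-0.003],0]]'

```text
clock: 9.17
eef_pos: [568.8, -51.6, 218.9]
tcp_rot: [2.623, -0.001, 1.501]
contact_force: [-0.7, -0.0, -0.5]
opening: 0.501
```

```bash
python3 -c "
from h import *
cur();print(rel([108,-.3,71.],np.pi/2))
from rig import viewer
c=viewer.camera_params('wrist');im=viewer.grab_frame('wrist'); cv2.imwrite('pics/w6.png',im[:,:,::-1])
h=viewer.grab_frame('side'); cv2.imwrite('pics/s6.png',cv2.resize(h[130:230,220:350,::-1],None,fx=4.6,fy=4.6,interpolation=cv2.INTER_CUBIC))
"
```

```text
t 9.17 deck pos [104.7  -0.3  71.1] phi 1.5704 tz [-0.005  0.    -1.   ] q [-0.1   0.12  2.14  0.05  0.36 -1.64] F [-0.9 -0.1 -0.1] open 0.501
(array([-0.    ,  0.0033,  0.    ]), array([-0.0046, -0.0004, -0.0004]))
```

View pics/w6.png

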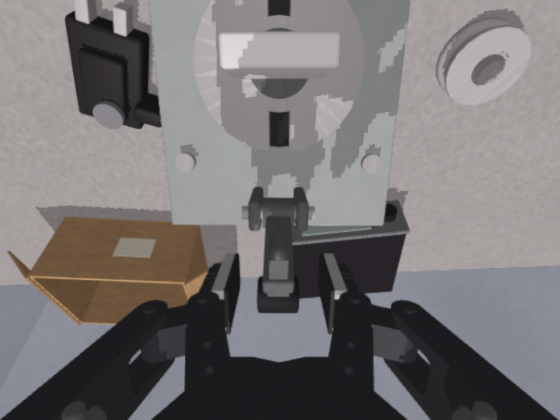

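View pics/s6.png

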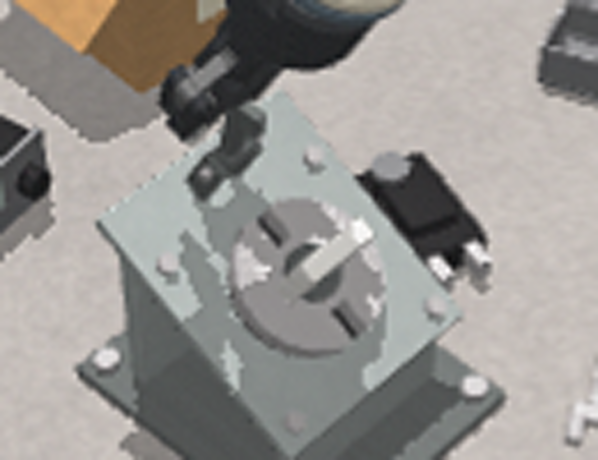

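The pads bracket the handle at about (278,294). I'll shift 3 mm up the slope and pinch.

>>> send_rows --plan '[[[0,0.003,0],[-0.004,0,0],0],[[0,0.003,0],[-0.004,0,0],-0.3],[[0,0.003,0],[-0.004,0,0],-1],[[0,0.003,0],[-0.004,0,0],-1],[[0,0.003,0],[-0.004,0,0],-1]]' --squeeze 25

```text
clock: 9.68
eef_pos: [571.8, -52.2, 222.4]
tcp_rot: [2.616, -0.0, 1.5]
contact_force: [-2.1, -4.8, 4.6]
opening: 0.232
```

```bash
python3 -c "
from h import *
cur()
from rig import viewer
c=viewer.camera_params('wrist');im=viewer.grab_frame('wrist'); cv2.imwrite('pics/w7.png',im[:,:,::-1])
"
```

```text
t 9.68 deck pos [109.1  -0.7  72.6] phi 1.5705 tz [ 0.002 -0.    -1.   ] q [-0.1   0.12  2.14  0.05  0.36 -1.64] F [ 0.8 -5.   4.8] open 0.232
```

View pics/w7.png

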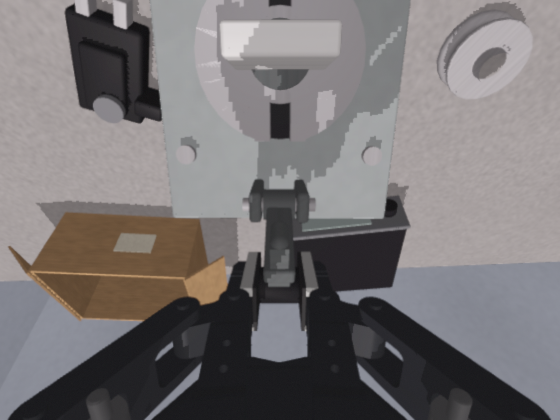

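```bash
cat >> h.py <<'E'
def arc(betas,C=(81,33.6),r=47.9):
    for b in betas:
        s,v=rel([C[0]+r*np.cos(b),-0.5,C[1]+r*np.sin(b)],np.pi/2); print(round(np.pi-0.342-b,2),s.round(4).tolist(),v.round(3).tolist())
E
python3 -c "
from h import *
arc([1.04,1.14,1.24,1.34,1.44])"
```

```text
1.76 [0.0002, -0.0038, -0.0023] [0.002, 0.0, -0.0]
1.66 [0.0002, -0.0081, -0.0045] [0.002, 0.0, -0.0]
1.56 [0.0002, -0.0125, -0.0063] [0.002, 0.0, -0.0]
1.46 [0.0002, -0.0171, -0.0077] [0.002, 0.0, -0.0]
1.36 [0.0002, -0.0218, -0.0085] [0.002, 0.0, -0.0]
```

>>> send_rows --plan '[[[0,-0.0038,-0.0023],[0,0,0],-1],[[0,-0.0081,-0.0045],[0,0,0],-1],[[0,-0.0125,-0.0063],[0,0,0],-1],[[0,-0.0171,-0.0077],[0,0,0],-1],[[0,-0.0218,-0.0085],[0,0,0],-1]]'

```text
clock: 10.15
eef_pos: [550.6, -50.7, 220.8]
tcp_rot: [2.61, -0.0, 1.5]
contact_force: [5.5, -1.8, 3.9]
opening: 0.232
```

```bash
python3 -c "
from h import *
cur(); arc([1.54,1.64,1.74,1.84,1.94])"
```

```text
t 10.15 deck pos [89.9 -0.6 81.8] phi 1.5703 tz [ 0.008 -0.    -1.   ] q [-0.1   0.09  2.18  0.05  0.34 -1.65] F [ 6.8 -1.4  0.5] open 0.232
1.26 [0.0001, -0.0075, 0.0003] [0.008, 0.0, -0.0]
1.16 [0.0001, -0.0122, 0.0003] [0.008, 0.0, -0.0]
1.06 [0.0001, -0.017, 0.0008] [0.008, 0.0, -0.0]
0.96 [0.0001, -0.0217, 0.0018] [0.008, 0.0, -0.0]
0.86 [0.0001, -0.0262, 0.0033] [0.008, 0.0, -0.0]
```

>>> send_rows --plan '[[[0,-0.0075,0.0003],[0.008,0,0],-1],[[0,-0.0122,0.0003],[0.008,0,0],-1],[[0,-0.017,0.0008],[0.008,0,0],-1],[[0,-0.0217,0.0018],[0.008,0,0],-1],[[0,-0.0262,0.0033],[0.008,0,0],-1]]'

```text
clock: 10.57
eef_pos: [532.1, -49.3, 207.6]
tcp_rot: [2.611, -0.0, 1.5]
contact_force: [-4.4, 0.8, 14.9]
opening: 0.228
```

```bash
python3 -c "
from h import *
cur(); arc([2.04,2.14,2.24,2.32,2.4])"
```

```text
t 10.57 deck pos [67.2 -0.5 79.7] phi 1.5703 tz [ 0.007 -0.    -1.   ] q [-0.11  0.08  2.23  0.06  0.3  -1.66] F [ 3.7  0.5 15.1] open 0.228
0.76 [0.0, -0.0079, 0.0033] [0.007, 0.0, -0.0]
0.66 [0.0, -0.0121, 0.0057] [0.007, 0.0, -0.0]
0.56 [0.0, -0.016, 0.0084] [0.007, 0.0, -0.0]
0.48 [0.0, -0.0189, 0.0109] [0.007, 0.0, -0.0]
0.4 [0.0, -0.0216, 0.0136] [0.007, 0.0, -0.0]
```

>>> send_rows --plan '[[[0,-0.0079,0.003],[0.007,0,0],-1],[[0,-0.012,0.005],[0.007,0,0],-1],[[0,-0.016,0.008],[0.007,0,0],-1],[[0,-0.019,0.0105],[0.007,0,0],-1],[[0,-0.0216,0.0135],[0.007,0,0],-1]]'

```text
clock: 10.98
eef_pos: [520.0, -48.3, 185.6]
tcp_rot: [2.617, -0.0, 1.5]
contact_force: [-7.3, 0.3, 11.0]
opening: 0.227
```

```bash
python3 -c "
from h import *
cur(); arc([2.48,2.56,2.64,2.72,2.8])
from rig import viewer
c=viewer.camera_params('wrist');im=viewer.grab_frame('wrist'); cv2.imwrite('pics/w8.png',im[:,:,::-1])
h=viewer.grab_frame('side'); cv2.imwrite('pics/s8.png',cv2.resize(h[130:230,220:350,::-1],None,fx=4.6,fy=4.6,interpolation=cv2.INTER_CUBIC))
"
```

```text
t 10.98 deck pos [45.8 -0.4 66.7] phi 1.5702 tz [ 0.001 -0.    -1.   ] q [-0.11  0.11  2.27  0.08  0.25 -1.68] F [-0.8 -0.2 13.1] open 0.227
0.32 [-0.0002, -0.0026, 0.0037] [0.001, 0.0, -0.001]
0.24 [-0.0002, -0.0048, 0.0068] [0.001, 0.0, -0.001]
0.16 [-0.0002, -0.0068, 0.0101] [0.001, 0.0, -0.001]
0.08 [-0.0002, -0.0085, 0.0135] [0.001, 0.0, -0.001]
-0.0 [-0.0002, -0.0099, 0.017] [0.001, 0.0, -0.001]
```

View pics/w8.png

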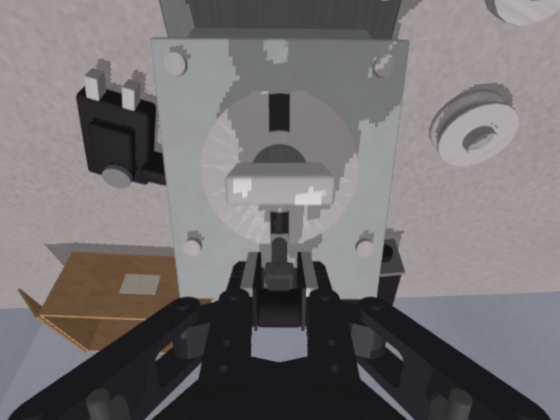

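View pics/s8.png

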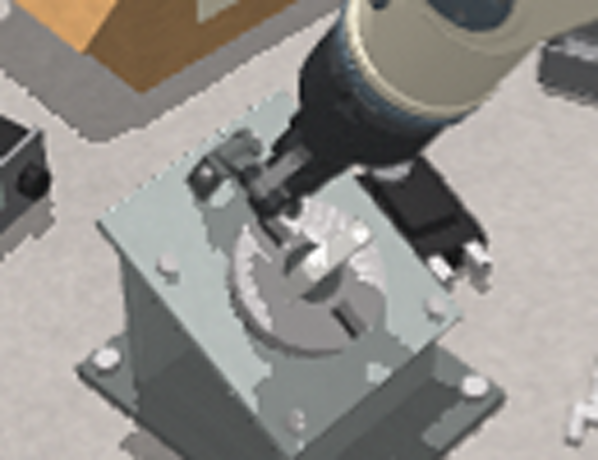

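The arm is nearly down, with the tongue at about (279,240) in line with the keyway at (279,220). I'll carry on down.

>>> send_rows --plan '[[[0,-0.0026,0.0037],[0,0,0],-1],[[0,-0.0048,0.0068],[0,0,0],-1],[[0,-0.0068,0.0101],[0,0,0],-1],[[0,-0.0085,0.0135],[0,0,0],-1],[[0,-0.0099,0.017],[0,0,0],-1]]'

```text
clock: 11.5
eef_pos: [518.8, -48.1, 165.2]
tcp_rot: [2.618, -0.001, 1.5]
contact_force: [-6.9, -2.4, 8.5]
opening: 0.233
```

```bash
python3 -c "
from h import *
cur(); arc([2.8,2.88])
from rig import viewer
c=viewer.camera_params('wrist');im=viewer.grab_frame('wrist'); cv2.imwrite('pics/w9.png',im[:,:,::-1])
h=viewer.grab_frame('side'); cv2.imwrite('pics/s9.png',cv2.resize(h[130:230,220:350,::-1],None,fx=4.6,fy=4.6,interpolation=cv2.INTER_CUBIC))
"
```

```text
t 11.5 deck pos [34.5 -0.3 49.7] phi 1.57 tz [-0.  0. -1.] q [-0.11  0.15  2.28  0.1   0.19 -1.7 ] F [-1.6 -2.9 10.7] open 0.233
-0.0 [-0.0002, 0.0014, 0.0] [-0.0, -0.0, -0.001]
-0.08 [-0.0002, 0.0003, 0.0037] [-0.0, -0.0, -0.001]
```

View pics/w9.png

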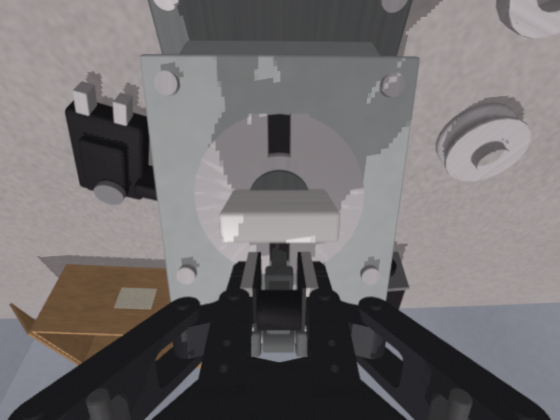

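View pics/s9.png

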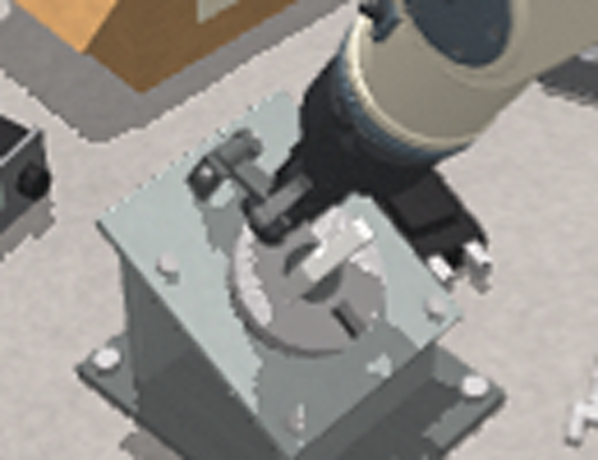

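The arm looks about closed. I'll press on a few mm to make sure it seats, watching the force.

>>> send_rows --plan '[[[0,0.0005,0.0015],[0,0,0],-1],[[0,0.0005,0.003],[0,0,0],-1],[[0,0.0005,0.004],[0,0,0],-1],[[0,0.0005,0.005],[0,0,0],-1],[[0,0.0005,0.005],[0,0,0],-1]]'

```text
clock: 12.02
eef_pos: [520.0, -48.2, 160.0]
tcp_rot: [2.622, -0.001, 1.5]
contact_force: [-7.7, -2.7, 3.6]
opening: 0.23
```

```bash
python3 -c "
from h import *
cur()"
```

```text
t 12.02 deck pos [32.9 -0.2 44.5] phi 1.5698 tz [-0.004  0.    -1.   ] q [-0.11  0.16  2.28  0.1   0.18 -1.7 ] F [-4.7 -3.2  6.8] open 0.23
```

>>> send_rows --plan '[[[0,0,0],[0,0,0],-0.3],[[0,0,0],[0,0,0],-0.1],[[0,0,0],[0,0,0],-0.1],[[0,0,-0.02],[0,0,0],-0.1],[[0,0,-0.05],[0,0,0],-0.1]]'

```text
clock: 12.43
eef_pos: [494.6, -46.3, 201.9]
tcp_rot: [2.626, -0.001, 1.5]
contact_force: [0.1, 0.0, 0.3]
opening: 0.45
```

```bash
python3 -c "
from h import *
cur(); print(rel([35,-.5,100],np.pi/2))
from rig import viewer
c=viewer.camera_params('wrist');im=viewer.grab_frame('wrist'); cv2.imwrite('pics/w10.png',im[:,:,::-1])
h=viewer.grab_frame('side'); cv2.imwrite('pics/s10.png',cv2.resize(h[130:230,220:350,::-1],None,fx=4.6,fy=4.6,interpolation=cv2.INTER_CUBIC))
"
```

```text
t 12.43 deck pos [31.7 -0.1 93.5] phi 1.5697 tz [-0.008  0.    -1.   ] q [-0.11  0.03  2.29  0.07  0.3  -1.67] F [0.2 0.  0.2] open 0.45
(array([-0.0004,  0.0032, -0.0065]), array([-0.0078, -0.0004, -0.0011]))
```

View pics/w10.png

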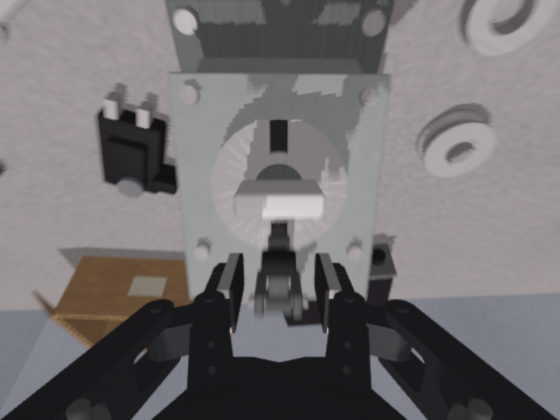

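View pics/s10.png

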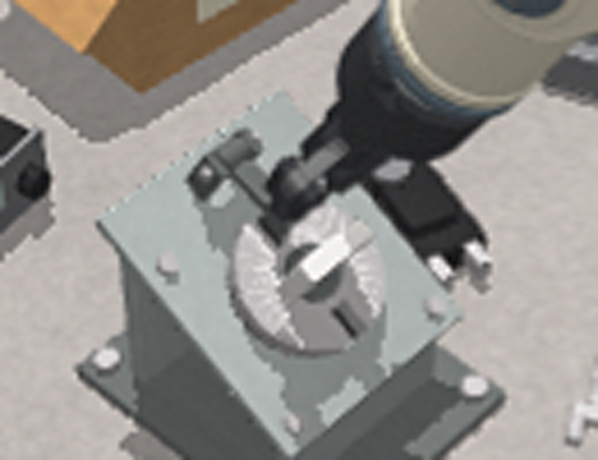

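The bar lies across the keyway with the handle around (280,268). I'll shut the jaws and press from above, which shows whether it is home: contact should come at TCP z ≈ 77.

>>> send_rows --plan '[[[0,0.003,-0.006],[-0.008,0,0],-1],[[0,0.003,-0.006],[-0.008,0,0],-1],[[0,0.003,-0.006],[-0.008,0,0],-1],[[0,0.003,-0.006],[-0.008,0,0],-1],[[0,0.003,0.002],[-0.008,0,0],-1]]'

```text
clock: 12.95
eef_pos: [499.3, -46.6, 206.2]
tcp_rot: [2.609, -0.001, 1.5]
contact_force: [0.1, 1.2, -0.2]
opening: -0.001
```

```bash
python3 -c "
from h import *
cur(); print(rel([36,-.5,77],np.pi/2))"
```

```text
t 12.95 deck pos [38.  -0.2 94.9] phi 1.5699 tz [ 0.009  0.    -1.   ] q [-0.11  0.03  2.29  0.07  0.29 -1.67] F [-0.1  1.2 -0.2] open -0.001
(array([-0.0003, -0.0021,  0.0179]), array([ 0.009 , -0.0002, -0.0009]))
```

>>> send_rows --plan '[[[0,-0.002,0.005],[0.009,0,0],-1],[[0,-0.002,0.009],[0.009,0,0],-1],[[0,-0.002,0.012],[0.009,0,0],-1],[[0,-0.002,0.015],[0.009,0,0],-1],[[0,-0.002,0.016],[0.009,0,0],-1]]'

```text
clock: 13.37
eef_pos: [505.3, -47.1, 190.3]
tcp_rot: [2.62, -0.001, 1.5]
contact_force: [-2.1, 0.3, 2.3]
opening: -0.001
```

```bash
python3 -c "
from h import *
cur(); print(rel([36,-.5,77],np.pi/2))"
```

```text
t 13.37 deck pos [35.3 -0.1 78.2] phi 1.5699 tz [-0.002  0.    -1.   ] q [-0.11  0.07  2.29  0.07  0.26 -1.68] F [-0.6  0.1  3.1] open -0.001
(array([-0.0004,  0.0007,  0.0012]), array([-0.0018, -0.0003, -0.0009]))
```

Light contact starts at z ≈ 78, as expected near home. I'll press gently further.

>>> send_rows --plan '[[[0,0.0005,0.001],[0,0,0],-1],[[0,0.0005,0.002],[0,0,0],-1],[[0,0.0005,0.002],[0,0,0],-1],[[0,0.0005,0.003],[0,0,0],-1],[[0,0.0005,0.003],[0,0,0],-1]]'

```text
clock: 13.78
eef_pos: [506.3, -47.1, 188.6]
tcp_rot: [2.62, -0.001, 1.5]
contact_force: [-22.0, 0.2, 26.9]
opening: 0.0
```

```bash
python3 -c "
from h import *
cur()"
```

```text
t 13.78 deck pos [35.3 -0.1 76.1] phi 1.5699 tz [-0.002  0.    -1.   ] q [-0.11  0.08  2.29  0.08  0.26 -1.68] F [-5.6 -1.4 34.3] open 0.0
```

It hit a hard stop at z = 76, pressing with 34 N. Blocked on the flange it would have stopped about 8 mm higher. I'll back off and check.

>>> send_rows --plan '[[[0,0,-0.015],[0,0,0],-1],[[0,0,-0.04],[0,0,0],-1],[[0,0,-0.075],[0,0,0],-1],[[0,-0.02,-0.11],[0,0,0],-1],[[0,-0.035,-0.13],[0,0,0],-1]]'

```text
clock: 14.2
eef_pos: [411.0, -40.4, 286.6]
tcp_rot: [2.616, -0.0, 1.5]
contact_force: [0.5, 0.3, 0.7]
opening: 0.002
```

```bash
python3 -c "
from h import *
cur()
from rig import viewer
c=viewer.camera_params('wrist');im=viewer.grab_frame('wrist'); cv2.imwrite('pics/w11.png',cv2.resize(im[90:330,180:380,::-1],None,fx=2.5,fy=2.5,interpolation=cv2.INTER_CUBIC))
h=viewer.grab_frame('side'); cv2.imwrite('pics/s11.png',cv2.resize(h[130:230,220:350,::-1],None,fx=4.6,fy=4.6,interpolation=cv2.INTER_CUBIC))
al=np.arctan2(16,45)
for t in (0,.18):
  h0=np.array([80-47.8*np.cos(t+al),0,30+47.8*np.sin(t+al)])
  rim=np.array([[h0[0]+9*np.cos(x),y,h0[2]+9*np.sin(x)] for x in np.linspace(0,6.28,40) for y in(-10,10)])
  w=proj(d2w(rim,S0),c); s=proj(d2w(rim,S0),viewer.camera_params('side'))
  print(t,((w.min(0)-[180,90])*2.5).round(),((w.max(0)-[180,90])*2.5).round(),((s.min(0)-[220,130])*4.6).round(),((s.max(0)-[220,130])*4.6).round())
"
```

```text
t 14.2 deck pos [ 1.600e+00 -2.000e-01  2.088e+02] phi 1.5702 tz [ 0.002  0.    -1.   ] q [-0.12 -0.29  2.33  0.05  0.58 -1.66] F [0.7 0.4 0.3] open 0.002
0 [223. 322.] [272. 366.] [263. 183.] [311. 229.]
0.18 [222. 337.] [273. 381.] [263. 173.] [312. 219.]
```

View pics/w11.png

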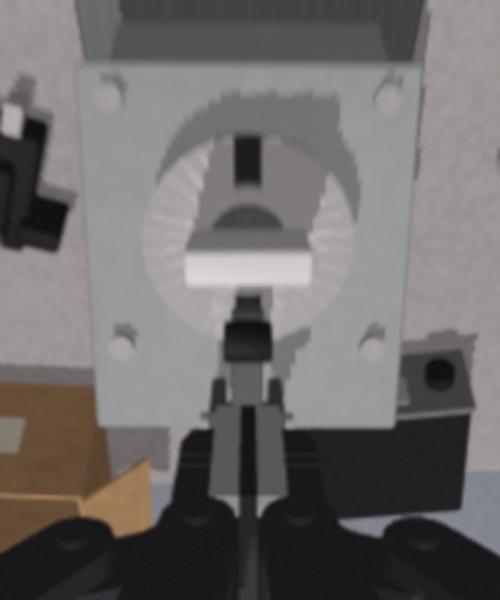

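View pics/s11.png

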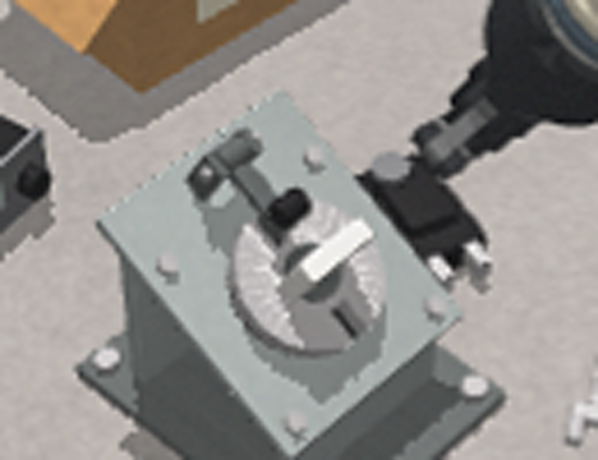

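Handle outline: wrist rows 320–362 (predicted 322–366 closed, 337–381 if stopped on the flange), side rows 187–230 (183–229 closed). Both match closed, and the robot is clear.

```bash
python3 -c "
from rig import job,status
print(status.sense()['qvel'].round(3)); print(job.sign_off())"
```

```text
[ 0.002  0.085 -0.028  0.001 -0.081  0.004]
the job is handed in; nothing more can be done
None
```

The gear drive is locked. I turned the hub about 1.66 rad by its grip bar until a keyway pointed at the lock arm, released it, and swung the arm closed by its handle. The job was handed in at about 14 s of the 48 s allowed.

- **Hub alignment:** a look after letting go put the hub about 0.01 rad off line, well inside the 0.06 rad allowed.
- **Lock arm seated:** I could not tell from the pinch alone that the arm was fully home, because the handle was slipping in the jaws. I let go and pressed on the handle from above with the jaws shut. It met a hard stop at 76 mm where 77 mm was expected, while a tongue caught on the flange would have stopped about 8 mm higher.
- **Final pictures:** the handle's outline in the wrist and side views matches the closed position to within 1–2 pixels, with the opposite keyway still straight down the slope.
- **Forces:** the highest force I read was about 35 N at the wrist, during that last press, which was made with the fingertips.
- **Clear of everything:** the robot ended well above the stand, touching nothing. It did not touch the loose parts.

Nothing failed. Two small points: the camera fits gave a stand yaw of −0.065 to −0.074 rad, so I used −0.070. The arm was also still settling slightly in free air (under 0.1 rad/s) when I handed in.

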